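Comb the stirring rods against the tray stop

ROBOT

A 7-joint arm with a two-finger parallel gripper is mounted at the origin on the work surface. World frame = base frame: x ahead of the robot, y to its left, z up, the work surface at z = 0. Lengths are in m, angles in degrees, forces in N, time in s.
With the tool pointing down it reaches from about 0.35 to 0.775 m from the base axis. Payload 3.1 kg.
Tool frame: the origin (TCP) lies on the centre line of the jaws, within the pads' length; the fingertips stand 17 mm ahead of it and the grasp point (between the pads) lies 2 mm behind it (robot.tip_reach is the distance from the TCP to the fingertips, in m); z points along the fingers, y is the direction in which the jaws open and shut (so a half turn about z gives the same grasp; the last joint's range is limited). The gripper opens to 85 mm and grips with 20 to 120 N. Pads are 22 mm wide; open, the fingers measure 114 mm over their backs; the gripper's body (76 mm by 85 mm) begins 54 mm behind the grasp point. The pads swing forward as they close: fully open they stand 13 mm farther back than shut.
Start: joints at [-66.79, 17.813, 0.802, 86.603, -0.252, 75.585, -1.558], TCP at [0.238, 0.496, 0.248] pointing down, gripper open.
Joint ranges: [-154.91, 154.91], [-16.99, 109.72], [-72.82, 74.43], [7.12, 147.25], [-82.49, 262.49], [11.32, 116.49], [-174.64, 174.64]. Speed limits (degrees/s): [159.86, 159.86, 180, 180, 180, 180, 180].

INTERFACE

Orientations are given as [roll, pitch, yaw] about the fixed x, y, z axes, in that order (R = Rz(yaw) Ry(pitch) Rx(roll)).
In Python, from station import robot, fingers, vision, workorder, recognise gives the robot as it stands. Calls block until the motion is done:
- robot.move_to(position, orientation): joint-space move of the TCP to a pose.
- robot.line_to(position, orientation=None, velocity=0.15, f_stop=None): straight line of the TCP; orientation=None keeps the orientation; velocity is the mean speed in m/s. With f_stop (N) it stops when the force on the tool has changed by that much, and returns True; else False.
- robot.move_j(angles): joint-space move.
- fingers.gripper_to(opening, force=None): opening from 0.0 (shut) to 1.0 (fully open); force is the grip in N (None keeps the last); returns when the fingers have stopped.
- robot.pause(seconds).
- robot.inverse_kinematics(position, orientation): joint angles nearest the present ones, or None.
- vision.grab_frame(name): name is "scene" or "side" or "wrist"; returns the picture (420x560x3 uint8, red, green, blue); there is no depth.
- vision.calibration(name): a dict with "mtx" (3x3 intrinsics, pixels), "extrinsics" (4x4, takes a point from world to camera coordinates); the wrist camera has in their place "T_tool_cam" (4x4, takes a point from camera to tool coordinates, whose origin is the TCP and whose axes are the flange's). Camera axes: x right, y up, looking along -z (the intrinsics and any distortion apply to the point x, -y, -z); pixel columns grow to the right and rows downward; lengths in m; the calibration is good to about 2 mm. A picture is of the moment at which its call begins: read the wrist's pose just before it. calibration takes no time and is no camera call.
A pose or a line that the arm cannot do raises robot.PlanningError and nothing moves.
- workorder.close_job(): hands the job in, once; it reports no verdict.
Trained networks look in the newest picture that a camera, given by its name, has taken for a name from the list of things; names that differ only in an ending like _2 or _b are one class to them, and where a whole thing is asked for, a point or a joint stands for the part that bears it (a point fixed in the world has none). Each returns a list of dicts, best first, with "p" (0 to 1); they miss things now and then, are a little off and sometimes report something else, mostly with a low value. They report only what shows in the picture. A call takes as long as a camera call. They do not tell look-alikes from the thing itself.
- recognise(label, camera): "rect" ([centre column, centre row, width, height] in pixels, round what is visible of it).
Readings, each from a call of its own:
- robot.current_time_s(): time.
- robot.current_joint_positions(): joint angles.
- robot.current_dq(): joint speeds.
- robot.current_joint_torque(): joint torques, N m.
- robot.current_tool_pos(): TCP position.
- robot.current_eef_rot(): TCP orientation.
- robot.current_contact_force(): force on the tool from outside, world axes, zero at the start.
- robot.current_torque(): the same for the moment, N m.
- robot.current_finger_gap(): opening from 0.0 (shut) to 1.0 (fully open).
Only numpy, scipy, OpenCV 4.12 (cv2) and the standard library are available. Lean on these libraries where they do the work, as an engineer would, in place of code of your own. Each camera call takes 0.05 s, during which the arm holds its last target.

TASK

Take the hand rake from its rest and comb the four scattered stirring rods along the tray into parallel rows, lying side by side on the tray floor and touching, snug against the dark stop bar; finish the stroke by pressing the whole row against the bar for a moment, with a light but definite push (about 5 to 10 newtons), because the ceramic is brittle. Touch the rods only with the rake and leave them where they are packed, then stand the rake back in its rest and let go; do not disturb the things around.

Things in the scene. Friction and masses are not known exactly. Their poses are not given: they have to be found in the camera images.
- tray: Blue-grey metal tray, fixed, 160 (x) x 300 (y) mm, inside 152 x 292; floor 4 mm, rim tops 18 mm above the bench. Origin: centre of underside. A rigid dark steel stop bar, 12 mm tall, is clamped across it along x; its +y face lies anywhere from y = -130 to -90 mm, not measured: find it by feel or sight. At the start y = +105 to +146 is clear of rods
- rest: Grey plastic tool rest fixed to the bench, 130 (x) x 54 (y) x 28 mm tall, with a slot 114 (x) x 14 mm (y) right through from the top to the bench. Origin: centre of its underside. The rake's tines hang in the slot and its head bar sits on the top faces.
- rake: Upright hand rake, 0.16 kg. Origin: middle of the line of tine tips; x along that line, z up. Six tines 6 mm thick, 26 long, 18 apart; head bar 106 (x) x 30 (y), 26 to 40 mm above the tips; black grip plate 46 (x) x 16 (y), 40 to 96 mm above the tips, gripped across its 16 mm from above. Starts in the rest, axes as the rest's, tips 2 mm above the bench; goes back either way round.
- rod0: Nearest to the stop bar: white ceramic stirring rod of square section, 8 x 8 mm and 110 mm long, about 27 g, brittle; all four are alike. Origin: its middle, on its axis; x along the rod, z up. It lies on the tray floor, askew by up to 0.3 rad from the tray's x, with its axis 8 mm above the bench, and slides when pushed.
- rod1: Second from the stop bar: white ceramic stirring rod of square section, 8 x 8 mm and 110 mm long, about 27 g, brittle; all four are alike. Origin: its middle, on its axis; x along the rod, z up. It lies on the tray floor, askew by up to 0.3 rad from the tray's x, with its axis 8 mm above the bench, and slides when pushed.
- rod2: Third from the stop bar: white ceramic stirring rod of square section, 8 x 8 mm and 110 mm long, about 27 g, brittle; all four are alike. Origin: its middle, on its axis; x along the rod, z up. It lies on the tray floor, askew by up to 0.3 rad from the tray's x, with its axis 8 mm above the bench, and slides when pushed.
- rod3: Farthest from the stop bar: white ceramic stirring rod of square section, 8 x 8 mm and 110 mm long, about 27 g, brittle; all four are alike. Origin: its middle, on its axis; x along the rod, z up. It lies on the tray floor, askew by up to 0.3 rad from the tray's x, with its axis 8 mm above the bench, and slides when pushed.
- dropper: Bystander: small white plastic dropper bottle, 32 mm wide, 65 mm tall, standing on the bench beyond the tray. Origin: centre of its underside.
- jar: Bystander: amber glass jar with white cap, 56 mm wide, 60 mm tall, standing on the bench. Origin: centre of its underside.
- tuberack: Bystander: white plastic tube rack block, 60 x 130 x 30 mm, standing on the bench beyond the tray. Origin: centre of its underside.
Not all that is in view belongs to the job. Of the things that look like the rake, the middle-sized one is meant.

How it is judged:
By the outcome, as a careful person would: the job done as asked, in the order asked, and still so for the second after the job is handed in, with the robot touching nothing.
It also fails if it takes over 61 s, if anything falls off the work surface, if the arm or the gripper's body presses on something with over 40 N, if the wrist force passes 120 N, or if a joint passes its speed limit or range.

## Working session

There is one attempt and no reset: what is moved stays moved. The work goes in short steps, each a Python script; the robot and the scene stay as the last script left them, time stands still between calls to the robot, and variables do not carry over. Pictures are saved under pics/ and viewed, and the job is handed in when it is done.

```bash
ls; mkdir -p pics
python3 - <<'E'
from station import robot, fingers, vision, workorder, recognise
import cv2
print(robot.current_time_s(), robot.current_tool_pos(), robot.current_eef_rot(), robot.current_contact_force())
for n in ["scene","side","wrist"]:
    f=vision.grab_frame(n); cv2.imwrite(f"pics/{n}0.png",f[:,:,::-1])
    print(n,vision.calibration(n))
    if n!="wrist":
        for l in ["rake","rest","tray","rod0","jar","dropper","tuberack"]:
            print(l,[(d["rect"],round(d["p"],2)) for d in recognise(l,n)])
E
```

```text
pics
0.0 [0.23735011 0.49539301 0.24721205] [-1.79865407e+02  7.60617438e-03  1.54406682e+02] [ 0.25974639  0.60695488 -0.07856794]
scene {'mtx': array([[379.18518163,   0.        , 280.4069579 ],
       [  0.        , 379.18518163, 206.72056141],
       [  0.        ,   0.        ,   1.        ]]), 'extrinsics': array([[-0.61173563,  0.79101269, -0.00885692,  0.22569369],
       [-0.64754468, -0.4942897 ,  0.5799686 ,  0.33587852],
       [ 0.45438464,  0.36052271,  0.81459068, -1.3055648 ],
       [ 0.        ,  0.        ,  0.        ,  1.        ]])}
rake [([314.1, 246.4, 27.1, 33.9], 0.77), ([352.9, 275.2, 31.9, 22.6], 0.74), ([410.2, 181.4, 28.2, 57.4], 0.59)]
rest [([315.7, 253.5, 42.8, 46.2], 0.7)]
tray [([223.6, 203.6, 120.4, 91.0], 0.74)]
rod0 [([214.7, 200.8, 27.8, 23.3], 0.7), ([240.9, 217.5, 21.2, 24.8], 0.61), ([204.1, 190.0, 30.9, 18.2], 0.53), ([228.2, 206.8, 30.1, 26.5], 0.53)]
jar [([264.5, 336.4, 23.0, 32.3], 0.9), ([315.2, 251.4, 42.8, 47.1], 0.35)]
dropper [([184.8, 281.4, 16.2, 19.5], 0.68)]
tuberack [([131.9, 243.5, 48.0, 47.7], 0.89)]
side {'mtx': array([[423.
[... 742 characters left out ...]
, 0.55)]
jar [([371.6, 167.6, 21.9, 29.9], 0.9)]
dropper [([412.8, 232.9, 17.6, 24.7], 0.69), ([277.9, 191.9, 55.8, 28.1], 0.58)]
tuberack [([448.2, 314.1, 49.8, 74.1], 0.55)]
wrist {'mtx': array([[295.46500176,   0.        , 277.23085121],
       [  0.        , 295.46500176, 210.12910966],
       [  0.        ,   0.        ,   1.        ]]), 'T_tool_cam': array([[-6.07182426e-04,  9.47888378e-01,  3.18602032e-01,
         8.05953585e-02],
       [ 9.99999632e-01,  7.68775854e-04, -3.81452352e-04,
        -3.10066848e-05],
       [-6.06507800e-04,  3.18601683e-01, -9.47888496e-01,
        -1.25680811e-01],
       [ 0.00000000e+00,  0.00000000e+00,  0.00000000e+00,
         1.00000000e+00]])}
```

Run:
```python
import cv2
for n,(r0,r1,c0,c1) in {"scene":(130,370,90,450),"side":(120,380,110,490)}.items():
    f=cv2.imread(f"pics/{n}0.png"); cv2.imwrite(f"pics/{n}0z.png",cv2.resize(f[r0:r1,c0:c1],None,fx=2.1,fy=2.1,interpolation=cv2.INTER_CUBIC))
```

```text
(no output)
```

View pics/scene0.png

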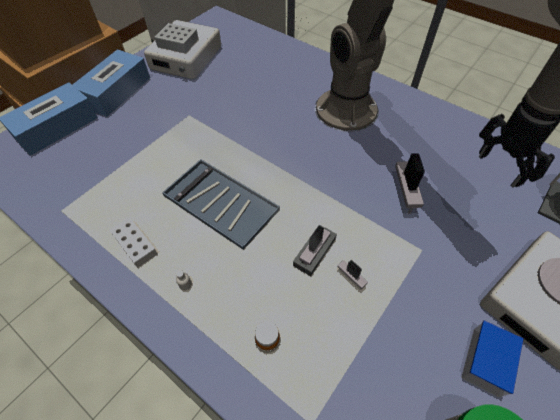

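```bash
sleep 1
```

```text
(no output)
```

View pics/scene0z.png

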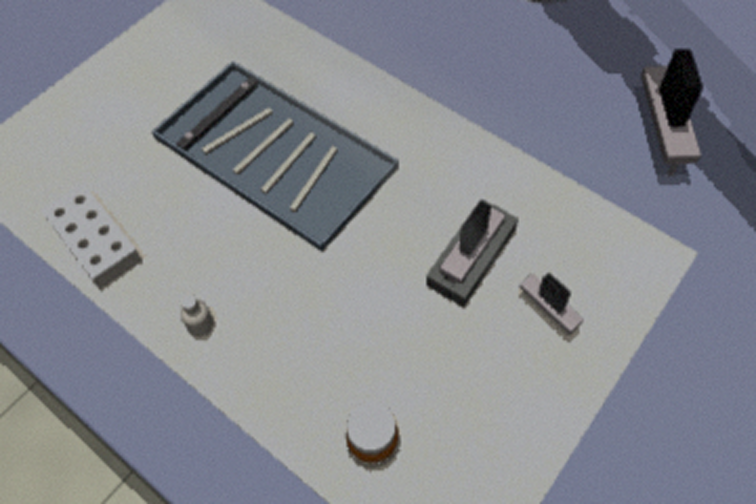

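View pics/side0z.png

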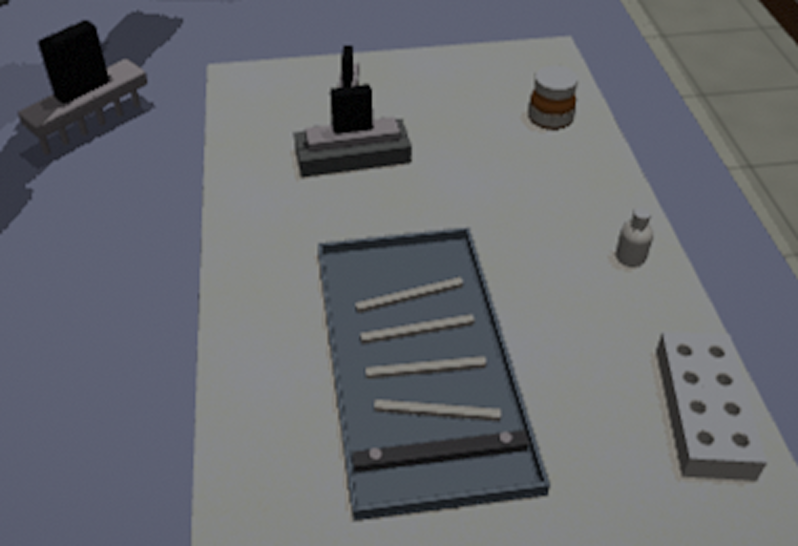

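View pics/wrist0.png

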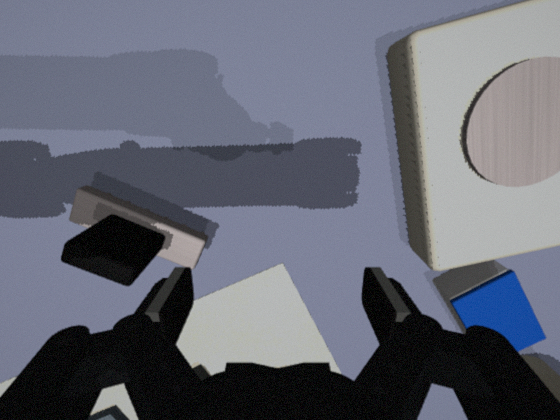

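```bash
cat > h.py <<'E'
import numpy as np, cv2
from station import robot, fingers, vision, workorder, recognise
from scipy.optimize import least_squares
from scipy.spatial.transform import Rotation as Rn
def camE(n,pos=None,rot=None):
    c=vision.calibration(n)
    if n!="wrist": return c["mtx"],np.array(c["extrinsics"])
    T=np.eye(4);T[:3,:3]=Rn.from_euler("xyz",rot,degrees=True).as_matrix();T[:3,3]=pos
    return c["mtx"],np.linalg.inv(T@c["T_tool_cam"])
def proj(ME,P):
    M,E=ME;p=np.atleast_2d(P)@E[:3,:3].T+E[:3,3]
    p=p*[1,-1,-1];q=p@M.T;return q[:,:2]/q[:,2:]
def back(ME,uv,z):
    M,E=ME;uv=np.atleast_2d(uv).astype(float)
    d=np.c_[uv,np.ones(len(uv))]@np.linalg.inv(M).T*[1,-1,-1]
    R=E[:3,:3];o=-R.T@E[:3,3];d=d@R
    return o+d*((z-o[2])/d[:,2])[:,None]
def se2(p,pts):
    c,s=np.cos(p[2]),np.sin(p[2]);pts=np.array(pts,float);r=pts.copy()
    r[:,0]=p[0]+c*pts[:,0]-s*pts[:,1];r[:,1]=p[1]+s*pts[:,0]+c*pts[:,1];return r
def fit(obs,p0):
    # obs: list of (ME, model pts Nx3, uv Nx2)
    f=lambda p:np.concatenate([(proj(m,se2(p,P))-np.array(uv)).ravel() for m,P,uv in obs])
    s=least_squares(f,p0);return s.x,s.fun.reshape(-1,2)
E
python3 - <<'E'
from h import *
S=camE("scene");D=camE("side")
zs=lambda a:np.array(a)/2.1+[90,130]; zd=lambda a:np.array(a)/2.1+[110,120]
ts=zs([(398,162),(323,247),(154,132),(233,64)]); td=zd([(319,245),(468,231),(547,490),(355,512)])
print("tray s",back(S,ts,.018)[:,:2].round(4).tolist()); print("tray d",back(D,td,.018)[:,:2].round(4).tolist())
P=[(-.08,.15,.018),(.08,.15,.018),(.08,-.15,.018),(-.08,-.15,.018)]
for o in ([(S,P,ts)],[(D,P,td)],[(S,P,ts),(D,P,td)]):
    p,r=fit(o,[.55,.0,0]);print("fit",p,np.abs(r).max())
t=p
rd=zd([(294,136),(411,122) ,(411,160),(304,174)]); 
print("rest d",back(D,zd([(296,153),(410,143)]),.028)[:,:2],back(D,zd([(304,174),(411,160)]),0)[:,:2])
rs=zs([(516,217),(465,289),(428,279),(480,203)])
print("rest s",back(S,rs,.028)[:,:2])
print("grip d top",back(D,zd([(331,88),(370,86)]),.098)[:,:2],"s",back(S,zs([(483,201),(491,209)]),.098)[:,:2])
print("bar d",back(D,zd([(352,455),(521,432)]),.016)[:,:2],"s",back(S,zs([(255,87),(187,147)]),.016)[:,:2])
print("rods d",[back(D,zd(a),.008+.004)[:,:2].round(3).tolist() for a in ([(376,404),(500,413)],[(367,371),(485,361)],[(362,337),(473,320)],[(358,306),(462,281)])])
for n,u in (("jar",(553,120)),("dropper",(632,262)),("rack",(723,465))): print(n,back(D,zd([u]),0)[:,:2])
print("big",back(D,zd([(20,115),(145,70)]),.04)[:,:2],"small",back(S,zs([(520,287),(580,330)]),.03)[:,:2])
E
```

```text
tray s [[0.4758, 0.0797], [0.6321, 0.085], [0.6369, -0.2135], [0.4832, -0.2159]]
tray d [[0.4721, 0.0719], [0.6277, 0.0724], [0.6322, -0.2245], [0.4784, -0.225]]
fit [ 0.55654519 -0.06655089  0.02117057] 1.0966746954941868
fit [ 0.55287055 -0.07523894  0.01569777] 1.829536345564577
fit [ 0.55367675 -0.07259849  0.01647845] 2.5472198290721053
rest d [[0.4567391  0.21175391]
 [0.5875952  0.21225952]] [[0.46374165 0.20669674]
 [0.58967407 0.2151217 ]]
rest s [[0.45870156 0.25113658]
 [0.5773419  0.25742218]
 [0.59315326 0.21551432]
 [0.46877083 0.20426405]]
grip d top [[0.50156548 0.23375473]
 [0.54467596 0.23157689]] s [[0.50430585 0.22655426]
 [0.5077244  0.23989734]]
bar d [[ 0.48124279 -0.1733433 ]
 [ 0.62495943 -0.1687493 ]] s [[ 0.49455784 -0.16164397]
 [ 0.6265605  -0.16075102]]
rods d [[[0.507, -0.123], [0.613, -0.146]], [[0.504, -0.087], [0.611, -0.089]], [[0.503, -0.048], [0.61, -0.041]], [[0.504, -0.01], [0.609, 0.01]]]
jar [[0.77338511 0.26739925]]
dropper [[0.78975045 0.0239669 ]]
rack [[ 0.78768427 -0.21006598]]
big [[0.13506455 0.31186563]
 [0.27683941 0.38679928]] small [[0.53723428 0.30716977]
 [0.54128934 0.38952166]]
```

Run:
```python
from h import *
for yaw in (0,180,1.0,-179):
  for p in ([.525,.234,.2],[.525,.234,.08],[.553,.05,.12],[.553,-.17,.09]):
    q=robot.inverse_kinematics(p,[180,0,yaw]); print(yaw,p,None if q is None else np.round(q,1))
robot.move_to([.525,.21,.22],[180,0,-179])
def shot(k):
    p,r=robot.current_tool_pos(),robot.current_eef_rot();f=vision.grab_frame("wrist")
    cv2.imwrite(f"pics/w{k}.png",f[:,:,::-1]);np.savez(f"pics/w{k}.npz",p=p,r=r);print(p,r)
shot(1)
robot.move_to([.55,-.05,.2],[180,0,-179]); shot(2)
print(robot.current_time_s())
```

```text
0 [0.525, 0.234, 0.2] [ -50.1   24.8   34.4   88.1  -14.5   71.6 -103.6]
0 [0.525, 0.234, 0.08] [-48.8  31.9  32.6  96.3 -19.7  57.6 -99.4]
0 [0.553, 0.05, 0.12] [-34.1  27.8  37.4  97.3 -18.9  61.3 -80.7]
0 [0.553, -0.17, 0.09] [-17.9  36.4  49.2  95.5 -30.5  62.4 -49.6]
180 [0.525, 0.234, 0.2] [-33.1  22.5  10.2  87.4  -4.1  70.5  67.7]
180 [0.525, 0.234, 0.08] [-32.1  29.1   8.8  95.6  -5.1  55.7  68.5]
180 [0.553, 0.05, 0.12] [-22.2  25.1  20.6  96.9  -9.9  59.8  91.6]
180 [0.553, -0.17, 0.09] [-14.3  34.3  43.3  95.4 -26.2  60.9 127. ]
1.0 [0.525, 0.234, 0.2] [ -50.    24.8   34.2   88.1  -14.4   71.6 -102.7]
1.0 [0.525, 0.234, 0.08] [-48.6  31.9  32.4  96.3 -19.6  57.6 -98.5]
1.0 [0.553, 0.05, 0.12] [-34.   27.8  37.3  97.3 -18.8  61.3 -79.7]
1.0 [0.553, -0.17, 0.09] [-17.8  36.4  49.2  95.5 -30.4  62.4 -48.6]
-179 [0.525, 0.234, 0.2] [-33.   22.5  10.1  87.4  -4.1  70.5  68.6]
-179 [0.525, 0.234, 0.08] [-32.   29.1   8.6  95.6  -5.1  55.7  69.5]
-179 [0.553, 0.05, 0.12] [-22.   25.1  20.3  96.9  -9.8  59.8  92.5]
-179 [0.553, -0.17, 0.09] [-14.1  34.2  42.9  95.4 -26.   60.8 127.8]
[0.52429502 0.21180607 0.22002406] [ 1.79925633e+02 -2.68615197e-02 -1.78864632e+02]
[ 0.55043208 -0.04714748  0.20007121] [ 1.79882860e+02  2.48678797e-02 -1.78795490e+02]
3.4833
```

Run:
```python
import cv2
for k in (1,2):
    f=cv2.imread(f"pics/w{k}.png"); cv2.imwrite(f"pics/w{k}b.png",cv2.resize(f,(800,600),interpolation=cv2.INTER_CUBIC))
```

```text
(no output)
```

View pics/w1b.png

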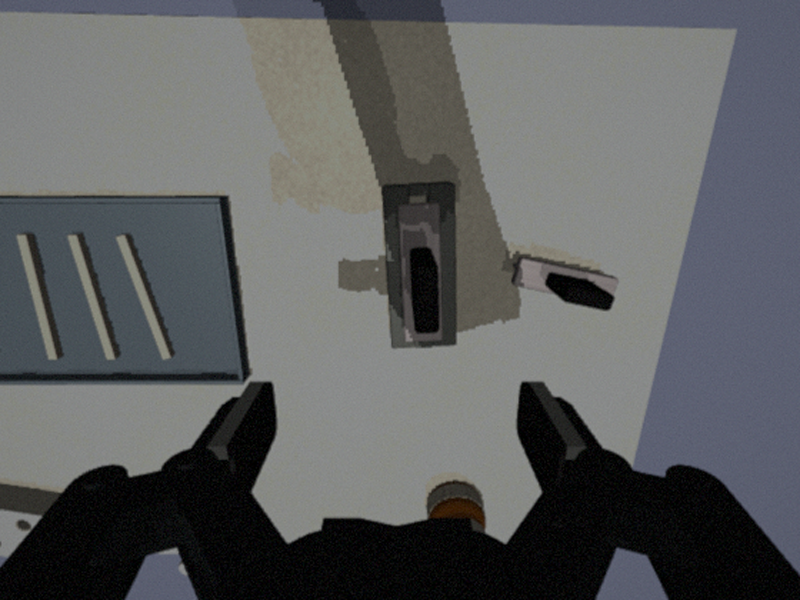

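View pics/w2b.png

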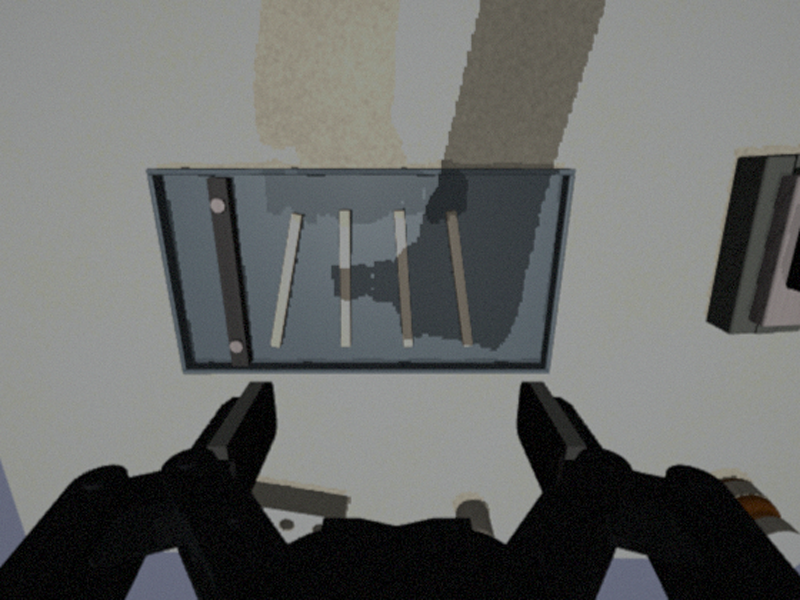

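Run:
```python
from h import *
def W(k):
    d=np.load(f"pics/w{k}.npz");return camE("wrist",d["p"],d["r"])
W1,W2=W(1),W(2); z=lambda a:np.array(a)*.7
# rest
P=[(-.065,-.027,.028),(-.065,.027,.028),(.065,.027,.028),(.065,-.027,.028)]
uv=z([(384,185),(456,183),(456,345),(391,347)])
print(back(W1,uv,.028)[:,:2]); print("rest",*fit([(W1,P,uv)],[.525,.234,0]))
g=z([(414,248),(433,248),(438,332),(414,332)])
print("grip top .098",back(W1,g,.098)[:,:2])
P=[(-.08,.15,.018),(.08,.15,.018),(.08,-.15,.018),(-.08,-.15,.018)]
uv=z([(574,170),(550,372),(184,373),(148,170)])
t,r=fit([(W2,P,uv)],[.55,-.07,0]);print("tray",t,r)
print("tray +y from w1",back(W1,z([(228,197),(248,382)]),.018)[:,:2])
def loc(w):return se2([0,0,-t[2]],np.c_[w[:,:2]-t[:2],w[:,2]])[:,:2].round(4).tolist()
print("bar +y top edge",loc(back(W2,z([(230,178),(248,366)]),.016)))
for n,a in (("rod0",[(298,213),(277,347)]),("rod1",[(345,210),(346,346)]),("rod2",[(400,210),(407,346)]),("rod3",[(452,211),(467,346)])):
    print(n,loc(back(W2,z(a),.012)))
```

```text
[[0.46211582 0.20154889]
 [0.45971123 0.25383188]
 [0.58832197 0.2621263 ]
 [0.59112008 0.2086288 ]]
rest [0.52545422 0.23152084 0.05809426] [[-0.72818177  0.00123745]
 [ 0.88164735 -0.69773379]
 [ 0.07946339  0.35503104]
 [-0.25492246  0.60890129]]
grip top .098 [[0.49389919 0.22150055]
 [0.49368542 0.23279549]
 [0.54763796 0.2385165 ]
 [0.54792184 0.22327049]]
tray [ 0.55754285 -0.07117657  0.02195494] [[ 1.8710359  -0.77811049]
 [ 0.17807625  1.1878812 ]
 [-0.57137714  1.10810096]
 [-1.526762   -0.27674534]]
tray +y from w1 [[0.47372681 0.08339449]
 [0.63165953 0.0839295 ]]
bar +y top edge [[-0.0742, -0.0929], [0.0734, -0.097]]
rod0 [[-0.0493, -0.0478], [0.0583, -0.073]]
rod1 [[-0.0514, -0.0133], [0.0575, -0.0168]]
rod2 [[-0.0513, 0.027], [0.0577, 0.0328]]
rod3 [[-0.0505, 0.0651], [0.0578, 0.0817]]
```

```bash
cat >> h.py <<'E'
def shot(k):
    p,r=robot.current_tool_pos(),robot.current_eef_rot();f=vision.grab_frame("wrist")
    cv2.imwrite(f"pics/w{k}.png",f[:,:,::-1]);np.savez(f"pics/w{k}.npz",p=p,r=r);print(p,r)
    cv2.imwrite(f"pics/w{k}b.png",cv2.resize(f[:,:,::-1],(800,600),interpolation=cv2.INTER_CUBIC))
def W(k):
    d=np.load(f"pics/w{k}.npz");return camE("wrist",d["p"],d["r"])
E
python3 - <<'E'
from h import *
robot.pause(.3); shot(3)
robot.move_to([.525,.232,.2],[180,0,-178.5]); robot.pause(.3); shot(4)
print(robot.current_time_s())
E
```

```text
[ 0.55015545 -0.04898827  0.20004379] [ 1.79988159e+02  6.15059478e-03 -1.78901422e+02]
[0.52553511 0.23064797 0.20006612] [-1.79980052e+02  1.33499793e-02 -1.78636446e+02]
5.275
```

View pics/w4b.png

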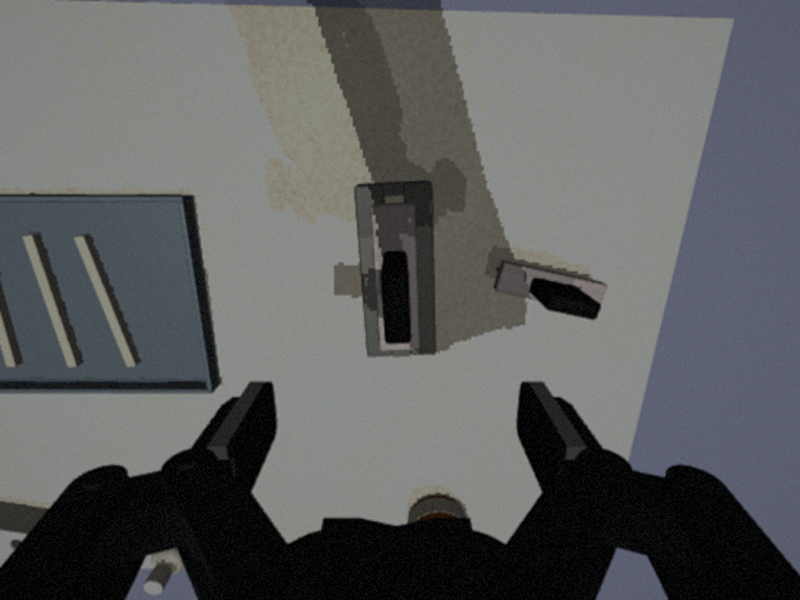

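View pics/w3b.png

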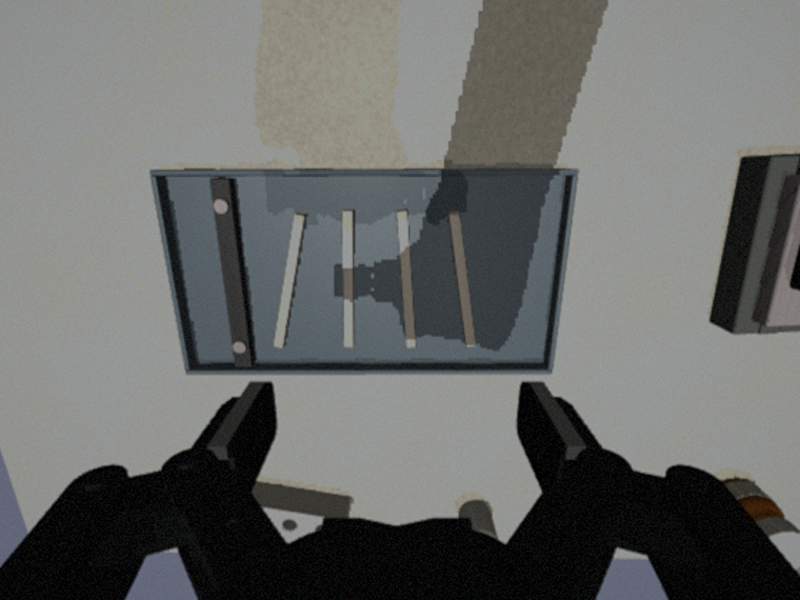

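Run:
```python
import cv2
f=cv2.imread("pics/w4.png")[115:260,235:320]; cv2.imwrite("pics/w4c.png",cv2.convertScaleAbs(cv2.resize(f,None,fx=4,fy=4,interpolation=cv2.INTER_CUBIC),alpha=1.7))
f=cv2.imread("pics/w3.png")[110:270,95:415]; cv2.imwrite("pics/w3c.png",cv2.convertScaleAbs(cv2.resize(f,None,fx=2.5,fy=2.5,interpolation=cv2.INTER_CUBIC),alpha=1.7))
```

```text
(no output)
```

View pics/w4c.png

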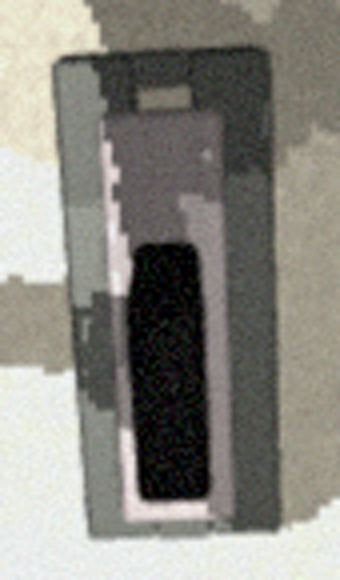

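View pics/w3c.png

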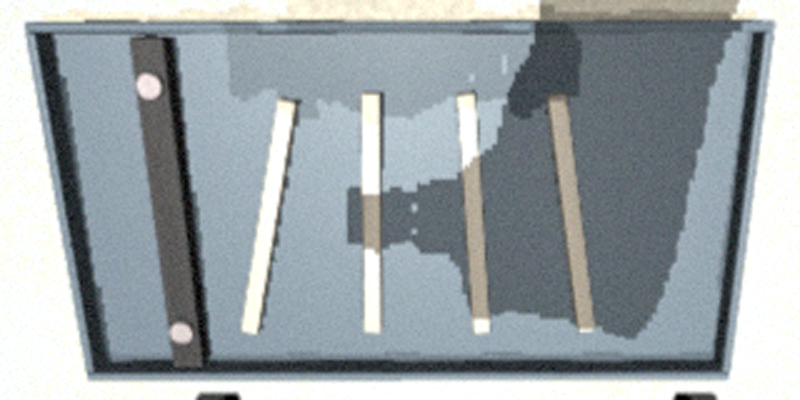

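Run:
```python
from h import *
W3,W4=W(3),W(4)
u4=lambda a:np.array(a)/4+[235,115]; u3=lambda a:np.array(a)/2.5+[95,110]
b=[];
R=[(-.065,-.027,.028),(-.065,.027,.028),(.065,.027,.028),(.065,-.027,.028)]
H=[(-.053,-.015,.042),(-.053,.015,.042),(.053,.015,.042),(.053,-.015,.042)]
ur=u4([(55,60),(270,50),(280,530),(90,535)]);uh=u4([(101,115),(220,115),(232,518),(124,520)])
for o in ([(W4,R,ur)],[(W4,H,uh)],[(W4,R,ur),(W4,H,uh)]):
    p,r=fit(o,[.52,.23,0]);print(p.round(4),r.round(1).tolist())
P=[(-.08,.15,.018),(.08,.15,.018),(.08,-.15,.018),(-.08,-.15,.018)]
t,r=fit([(W3,P,u3([(774,23),(728,378),(90,378),(27,23)]))],[.55,-.07,0]);print("tray",t,r.round(1).tolist())
print("bar w",back(W3,u3([(165,38),(190,365)]),.016)[:,:2])
print("tray+y edge w4",back(W4,np.array([(192,196),(215,390)])*.7,.018)[:,:2])
```

```text
[0.5257 0.2315 0.0691] [[-0.8, -0.6], [0.9, -0.7], [0.5, 0.5], [-0.5, 1.3]]
[0.5267 0.2302 0.0627] [[-1.0, 0.1], [1.1, -1.2], [0.6, 0.5], [-0.8, 1.0]]
[0.5262 0.2308 0.0664] [[-1.3, -0.1], [0.4, -0.1], [-0.3, 1.0], [-1.3, 1.7], [-0.5, -0.4], [1.6, -1.8], [1.3, 0.0], [-0.1, 0.6]]
tray [ 0.55744811 -0.07121197  0.01888487] [[1.4, -0.4], [0.8, 0.9], [-0.9, 1.0], [-1.3, -0.3]]
bar w [[ 0.48543896 -0.16792434]
 [ 0.63235888 -0.17194552]]
tray+y edge w4 [[0.47366396 0.08385225]
 [0.63035394 0.08239435]]
```

Run:
```python
import cv2
f=cv2.imread("pics/w3.png")[115:265,135:205]; cv2.imwrite("pics/w3d.png",cv2.convertScaleAbs(cv2.resize(f,None,fx=4,fy=4,interpolation=cv2.INTER_NEAREST),alpha=2.5))
```

```text
(no output)
```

View pics/w3d.png

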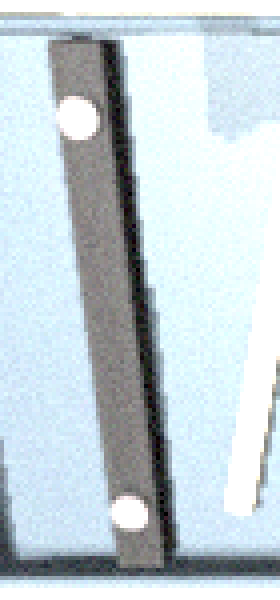

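Run:
```python
from h import *
W3=W(3);w=back(W3,[(160.75,125),(175.75,255)],.016);print(w)
w=back(W3,[(135+119/4,125),(135+175/4,255)],.004);print("foot",w)
t=[.5574,-.0712,.019]
print(se2([0,0,-t[2]],np.c_[w[:,:2]-t[:2],w[:,2]]))
for y in (.16,-.16):
  for th in (180,):
    pass
```

```text
[[ 0.48524925 -0.16815558  0.016     ]
 [ 0.63095719 -0.16628703  0.016     ]]
foot [[ 0.48578425 -0.16850345  0.004     ]
 [ 0.63714855 -0.16711947  0.004     ]]
[[-0.07345148 -0.09592527  0.004     ]
 [ 0.0779118  -0.09741729  0.004     ]]
```

Run:
```python
from h import *
ang=-180+np.degrees(.0635)
fingers.gripper_to(.6,force=70)
robot.move_to([.5262,.231,.13],[180,0,ang])
robot.line_to([.5262,.231,.0665],velocity=.1,f_stop=8)
print(robot.current_tool_pos(),robot.current_contact_force())
fingers.gripper_to(0.0,force=70); robot.pause(.2)
print("gap",robot.current_finger_gap()*85,robot.current_contact_force(),robot.current_torque(),robot.current_tool_pos(),robot.current_eef_rot())
shot(5)
print(robot.current_time_s())
f=vision.grab_frame("side");cv2.imwrite("pics/side5.png",cv2.resize(f[100:240,200:380,::-1],None,fx=4,fy=4,interpolation=cv2.INTER_CUBIC))
```

```text
[0.52702556 0.23131828 0.06742333] [ 1.22835531e+00 -5.84371990e-04  2.35680142e-01]
gap 15.144177543521089 [-0.18276573 -0.50615949  5.4972602 ] [-0.02323226  0.07248827 -0.02756101] [0.5268419  0.23116768 0.06728112] [ 1.79969927e+02  8.32350134e-02 -1.76368877e+02]
[0.5268419  0.23116768 0.06728112] [ 1.79969927e+02  8.32350134e-02 -1.76368877e+02]
7.5333
```

View pics/w5b.png

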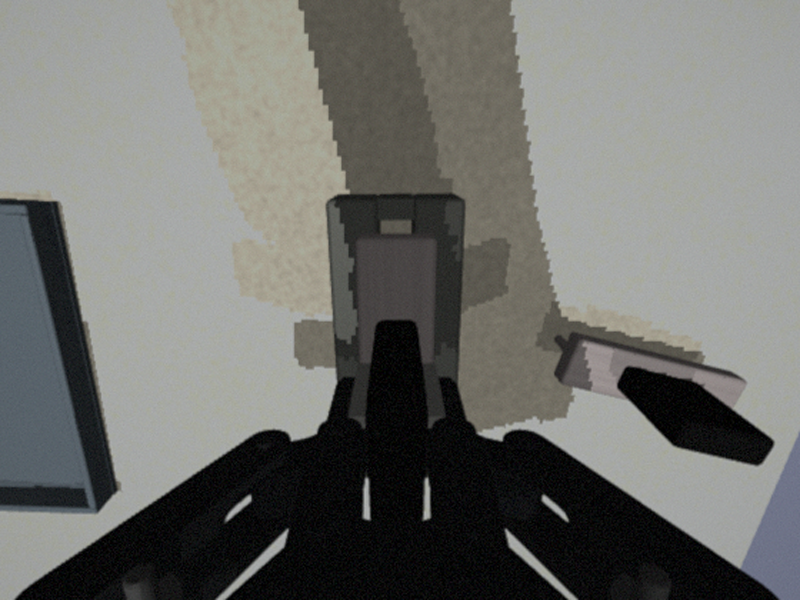

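View pics/side5.png

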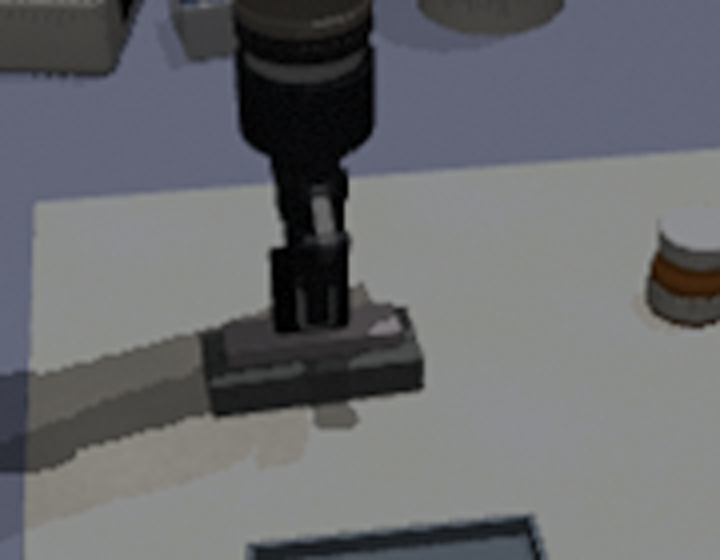

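Run:
```python
from h import *
p=np.array(robot.current_tool_pos());robot.line_to([p[0],p[1],.135],velocity=.1)
print(robot.current_finger_gap()*85,robot.current_contact_force(),robot.current_torque())
t=np.array([.5574,-.0712,.0175])
def tw(x,y,z): return se2(t,[[x,y,z]])[0]
ang=-180+np.degrees(t[2])
robot.move_to(tw(.003,.124,.135),[180,0,ang])
robot.pause(.2);shot(6)
f=vision.grab_frame("side");cv2.imwrite("pics/side6.png",cv2.resize(f[120:370,200:440,::-1],None,fx=2.4,fy=2.4,interpolation=cv2.INTER_CUBIC))
print(robot.current_time_s())
```

```text
15.3166478554939 [-0.98885724  0.3580224  -2.76684672] [-0.04075318 -0.00568095 -0.06433998]
[0.55794757 0.05509376 0.13469312] [ 1.79944789e+02 -3.61535039e-02 -1.78791557e+02]
9.4667
```

View pics/w6b.png

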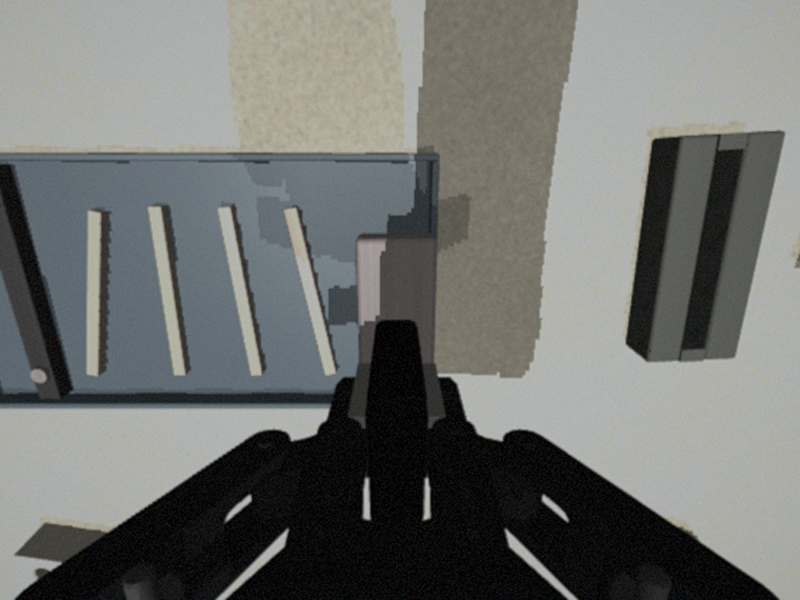

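View pics/side6.png

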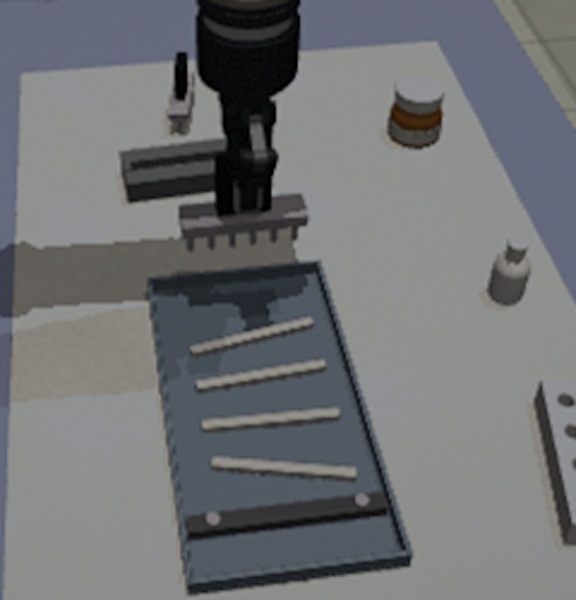

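Run:
```python
from h import *
t=np.array([.5574,-.0712,.0175])
def tw(x,y,z): return se2(t,[[x,y,z]])[0]
print(robot.current_contact_force())
print(robot.line_to(tw(.003,.119,.0718),velocity=.08,f_stop=6)); robot.pause(.2)
f0=[robot.current_contact_force() for _ in range(3)];print(np.mean(f0,0),robot.current_tool_pos())
print(robot.line_to(tw(.003,.02,.0718),velocity=.045,f_stop=4)); print(robot.current_contact_force(),robot.current_tool_pos())
shot(7);f=vision.grab_frame("side");cv2.imwrite("pics/side7.png",cv2.resize(f[200:370,230:410,::-1],None,fx=3.3,fy=3.3,interpolation=cv2.INTER_CUBIC))
print(robot.current_time_s())
```

```text
[ 0.83092116  0.47991853 -1.03522405]
False
[-0.24703401 -0.05124176 -2.47607078] [0.55881264 0.04796247 0.07243074]
False
[ 1.08805339 -1.06510136 -2.00261487] [ 0.56006575 -0.05103702  0.07179733]
[ 0.56006575 -0.05103702  0.07179733] [-1.79997674e+02  3.93604687e-04 -1.78979705e+02]
13.0583
```

View pics/w7b.png

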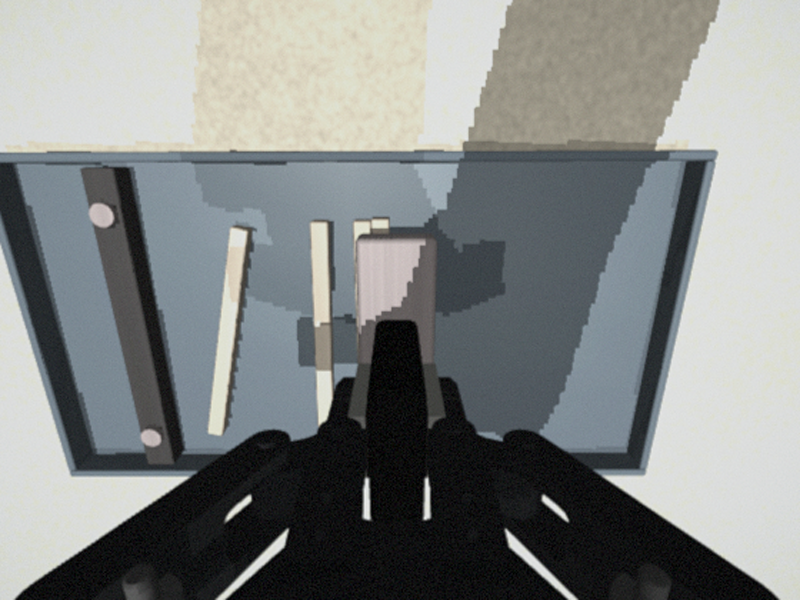

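View pics/side7.png

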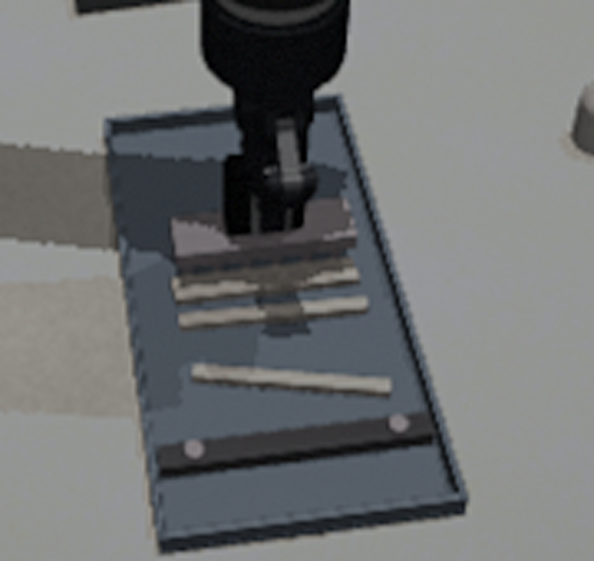

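Run:
```python
from h import *
t=np.array([.5574,-.0712,.0175])
def tw(x,y,z): return se2(t,[[x,y,z]])[0]
print(robot.line_to(tw(.003,-.05,.0718),velocity=.04,f_stop=4)); 
robot.pause(.2);print(np.mean([robot.current_contact_force() for _ in range(5)],0),robot.current_tool_pos())
shot(8);f=vision.grab_frame("side");cv2.imwrite("pics/side8.png",cv2.resize(f[200:370,230:410,::-1],None,fx=3.3,fy=3.3,interpolation=cv2.INTER_CUBIC))
print(robot.current_time_s())
```

```text
False
[ 0.26700936 -0.17190483 -2.36099617] [ 0.5612808  -0.12104837  0.07180008]
[ 0.5612808  -0.12104837  0.07180008] [-1.79998408e+02 -2.83260588e-04 -1.78984696e+02]
15.2583
```

View pics/w8b.png

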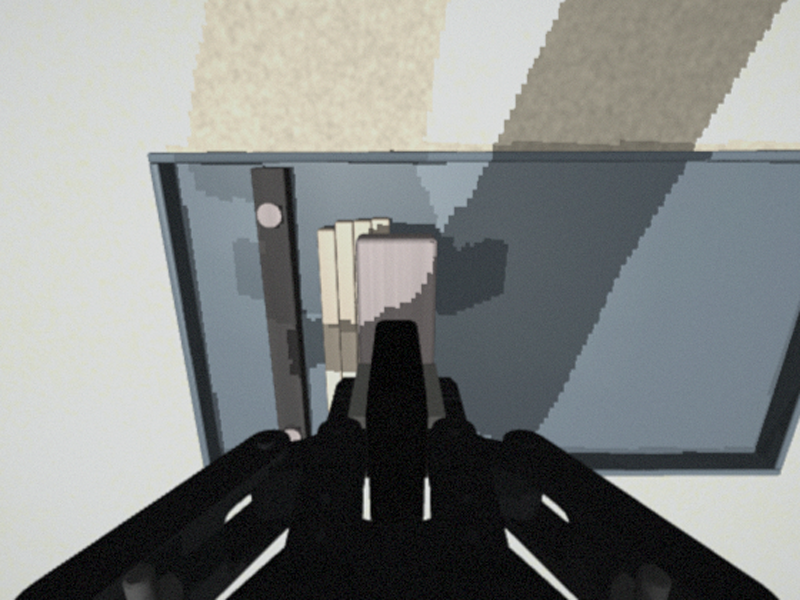

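View pics/side8.png

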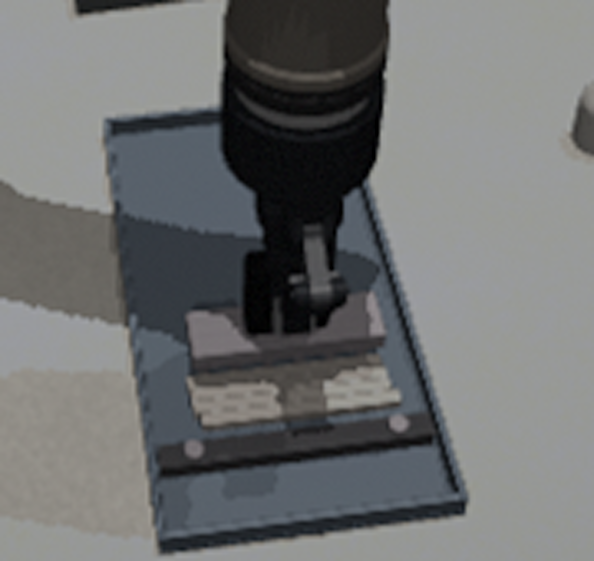

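Run:
```python
from h import *
t=np.array([.5574,-.0712,.0175])
def tw(x,y,z): return se2(t,[[x,y,z]])[0]
f0=np.mean([robot.current_contact_force() for _ in range(5)],0)
print(robot.line_to(tw(.003,-.078,.0718),velocity=.01,f_stop=5)); 
print(robot.current_time_s())
for i in range(4):
    print((np.array(robot.current_contact_force())-f0).round(2),np.round(robot.current_tool_pos(),4),np.round(robot.current_torque(),2)); robot.pause(.1)
shot(9);f=vision.grab_frame("side");cv2.imwrite("pics/side9.png",cv2.resize(f[200:370,230:410,::-1],None,fx=3.3,fy=3.3,interpolation=cv2.INTER_CUBIC))
print(robot.current_time_s(),robot.current_finger_gap()*85)
```

```text
True
16.7417
[-1.55 -1.18  0.97] [ 0.5607 -0.132   0.0709] [ 0.05  0.01 -0.02]
[-0.26  0.45  0.06] [ 0.5598 -0.1316  0.07  ] [ 0.02  0.01 -0.03]
[-1.08  0.44 -0.11] [ 0.5596 -0.1312  0.0697] [-0.05 -0.01 -0.02]
[-1.6  -0.1   0.28] [ 0.5597 -0.131   0.0698] [ 0.02 -0.03  0.02]
[ 0.55988268 -0.13090614  0.06991469] [ 179.6551739    -0.27367671 -178.91415944]
17.2417 15.091105542078951
```

View pics/w9b.png

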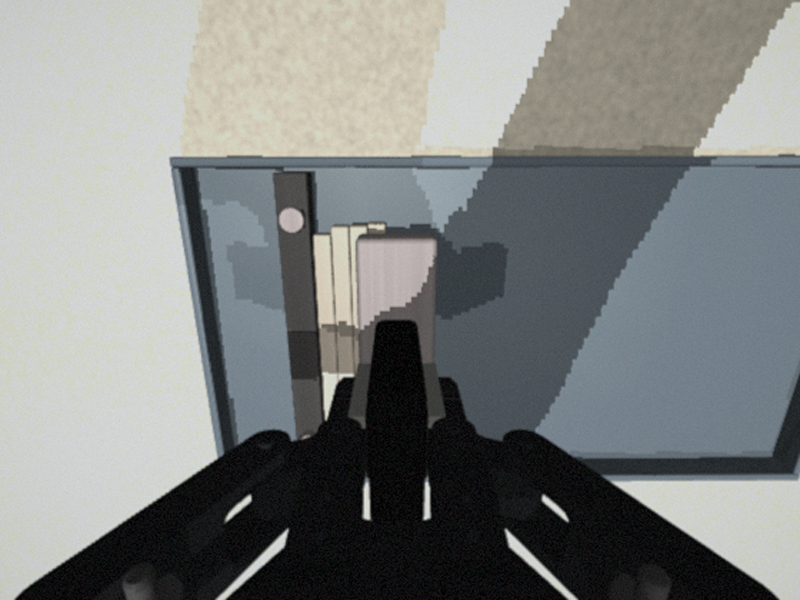

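View pics/side9.png

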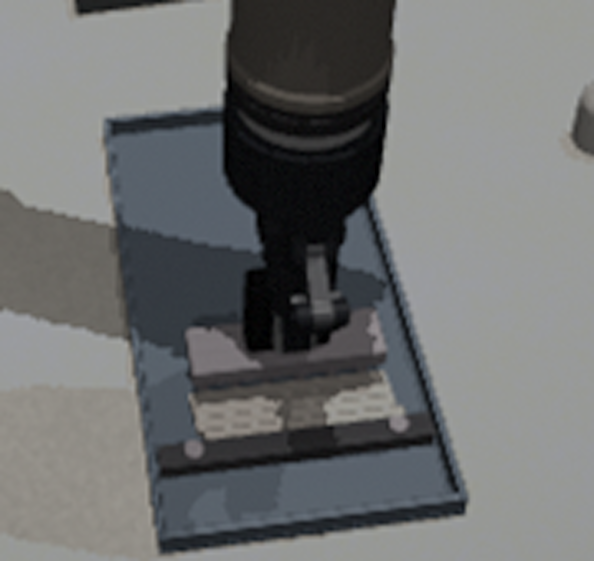

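Run:
```python
from h import *
t=np.array([.5574,-.0712,.0175])
def tw(x,y,z): return se2(t,[[x,y,z]])[0]
ang=-180+np.degrees(t[2])
robot.line_to(tw(.003,-.0585,.0718),[180,0,ang],velocity=.02);robot.pause(.2)
f0=np.mean([robot.current_contact_force() for _ in range(10)],0);print(f0.round(2),np.round(robot.current_tool_pos(),4))
y=-.0585
for i in range(22):
    y-=.0004
    hit=robot.line_to(tw(.003,y,.0718),velocity=.012,f_stop=9)
    robot.pause(.04)
    f=np.mean([robot.current_contact_force() for _ in range(4)],0)-f0
    print(round(y,4),hit,f.round(2),np.round(robot.current_tool_pos(),4)[1:])
    if f[1]>5.8 or hit: break
print(robot.current_time_s())
```

```text
[-1.37  0.95 -2.23] [ 0.5614 -0.1297  0.0718]
-0.0589 False [ 1.29 -0.61 -0.04] [-0.1301  0.0718]
-0.0593 False [ 0.8  -1.68 -0.12] [-0.1305  0.0718]
-0.0597 False [ 1.65 -1.22  0.72] [-0.1309  0.0718]
-0.0601 False [ 1.07 -1.87  0.73] [-0.1313  0.0718]
-0.0605 False [ 1.99 -1.23  0.47] [-0.1317  0.0718]
-0.0609 False [ 0.73 -1.36  0.39] [-0.132   0.0718]
-0.0613 False [ 1.75 -0.03  1.42] [-0.1322  0.0718]
-0.0617 False [1.72 0.78 0.8 ] [-0.1322  0.0718]
-0.0621 False [2.15 2.43 1.26] [-0.1324  0.0718]
-0.0625 False [0.66 4.41 2.21] [-0.1325  0.0718]
-0.0629 False [0.23 4.37 1.61] [-0.1325  0.0718]
-0.0633 False [1.22 5.23 2.47] [-0.1326  0.0718]
-0.0637 False [0.65 6.48 3.27] [-0.1327  0.0718]
21.5083
```

Run:
```python
from h import *
t=np.array([.5574,-.0712,.0175])
def tw(x,y,z): return se2(t,[[x,y,z]])[0]
L=[]
for i in range(8):
    robot.pause(.1);L.append(robot.current_contact_force())
print(np.mean(L,0).round(2),np.array(L)[:,1].round(2),robot.current_tool_pos())
robot.line_to(tw(.003,-.040,.0718),velocity=.03)
print(np.mean([robot.current_contact_force() for _ in range(5)],0).round(2))
robot.line_to(tw(.003,-.036,.135),velocity=.1)
robot.move_to(tw(.003,.03,.135),[180,0,-180+np.degrees(t[2])]);robot.pause(.2)
shot(10);f=vision.grab_frame("side");cv2.imwrite("pics/side10.png",cv2.resize(f[200:370,230:410,::-1],None,fx=3.3,fy=3.3,interpolation=cv2.INTER_CUBIC))
print(robot.current_time_s(),robot.current_finger_gap()*85)
```

```text
[-0.57  6.24  0.16] [6.38 7.47 7.26 5.37 6.88 5.76 5.33 5.44] [ 0.5615306  -0.13268589  0.07174951]
[-0.24 -0.96 -1.72]
[ 0.55947908 -0.04299329  0.13459535] [-1.79930989e+02 -5.19477719e-02 -1.79147542e+02]
24.7 15.266066200833064
```

View pics/w10b.png

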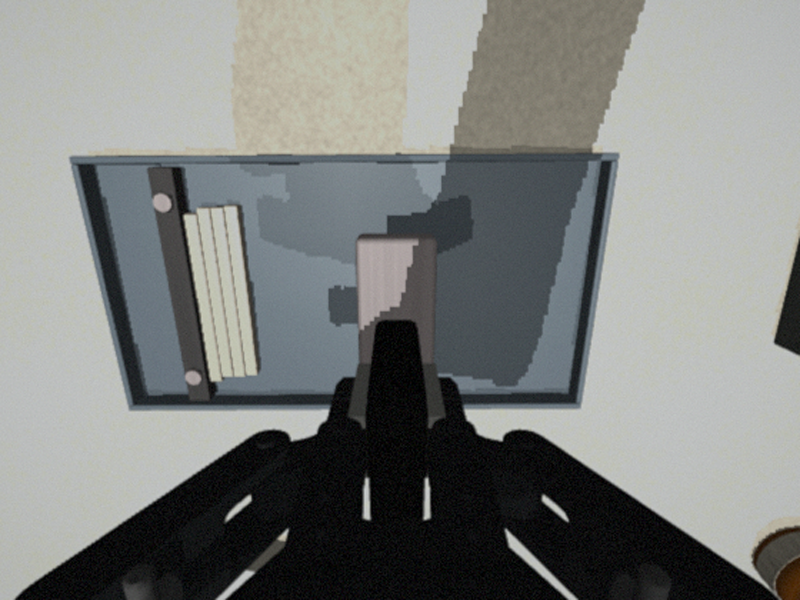

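View pics/side10.png

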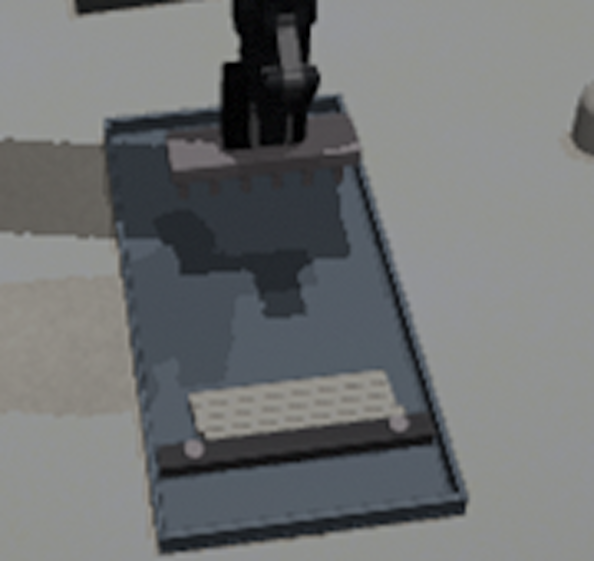

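Run:
```python
import cv2
f=cv2.imread("pics/w10.png")[110:285,95:190]; cv2.imwrite("pics/w10c.png",cv2.resize(f,None,fx=3.4,fy=3.4,interpolation=cv2.INTER_CUBIC)if 0 else cv2.convertScaleAbs(cv2.resize(f,None,fx=3.4,fy=3.4,interpolation=cv2.INTER_NEAREST),alpha=1.3))
```

```text
(no output)
```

View pics/w10c.png

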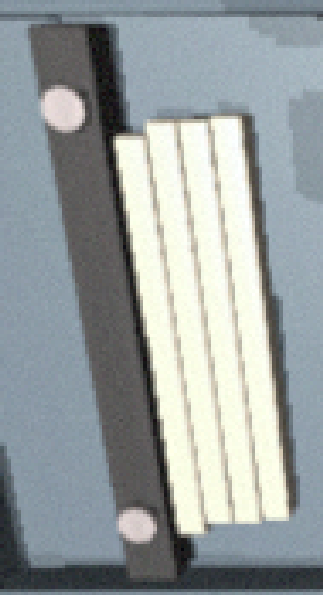

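Run:
```python
from h import *
ang=-176.37
robot.move_to([.5267,.2312,.135],[180,0,ang]);robot.pause(.2)
shot(11);f=vision.grab_frame("side");cv2.imwrite("pics/side11.png",cv2.resize(f[60:240,200:380,::-1],None,fx=3.3,fy=3.3,interpolation=cv2.INTER_CUBIC))
print(robot.line_to([.5267,.2312,.100],velocity=.08,f_stop=6))
f=vision.grab_frame("side");cv2.imwrite("pics/side12.png",cv2.resize(f[60:240,200:380,::-1],None,fx=3.3,fy=3.3,interpolation=cv2.INTER_CUBIC))
print(robot.current_time_s(),robot.current_contact_force(),robot.current_tool_pos())
```

```text
[0.52768854 0.22871599 0.13509946] [-1.79941744e+02  2.65200022e-02 -1.76601907e+02]
False
26.7 [ 0.40443678  0.24599496 -1.42758121] [0.52709899 0.23138066 0.10032763]
```

View pics/w11b.png

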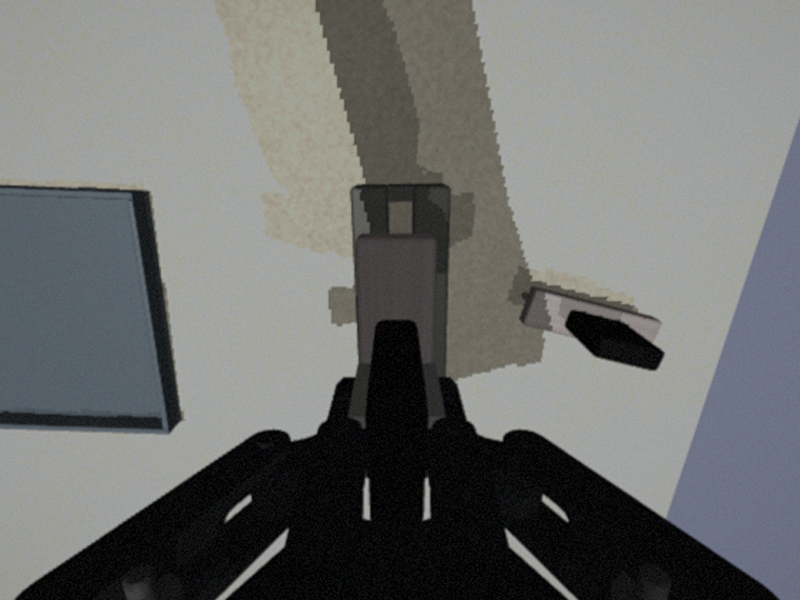

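View pics/side12.png

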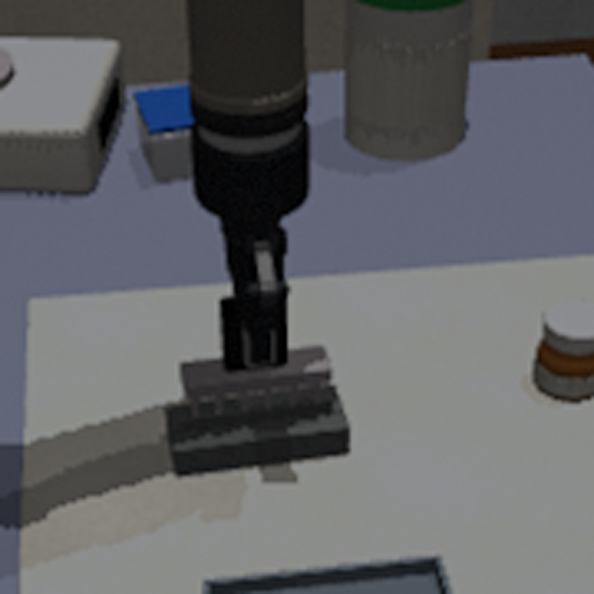

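Run:
```python
from h import *
print(robot.line_to([.5268,.2312,.0690],velocity=.05,f_stop=6),robot.current_tool_pos(),robot.current_contact_force())
print(robot.line_to([.5268,.2312,.0660],velocity=.015,f_stop=4));robot.pause(.2)
print(robot.current_tool_pos(),robot.current_contact_force(),robot.current_torque(),robot.current_time_s())
f=vision.grab_frame("side");cv2.imwrite("pics/side13.png",cv2.resize(f[100:240,200:380,::-1],None,fx=4,fy=4,interpolation=cv2.INTER_CUBIC));shot(13)
```

```text
False [0.52699634 0.23124659 0.06900805] [-0.44967638  0.00399723 -2.83812645]
True
[0.52758303 0.23146301 0.06726614] [0.33191596 0.36096617 6.36688321] [ 0.04718153  0.02169732 -0.02157832] 27.9083
[0.5275879  0.23149457 0.06726438] [ 1.79962816e+02  9.83740665e-02 -1.76371882e+02]
```

View pics/side13.png

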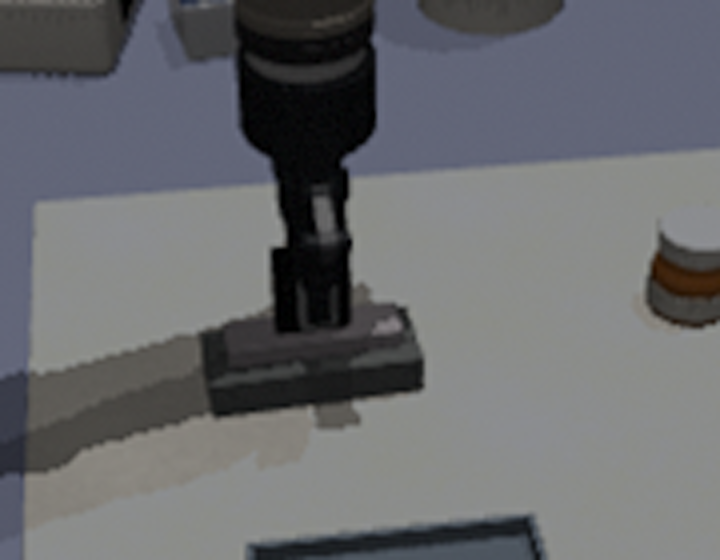

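View pics/w13b.png

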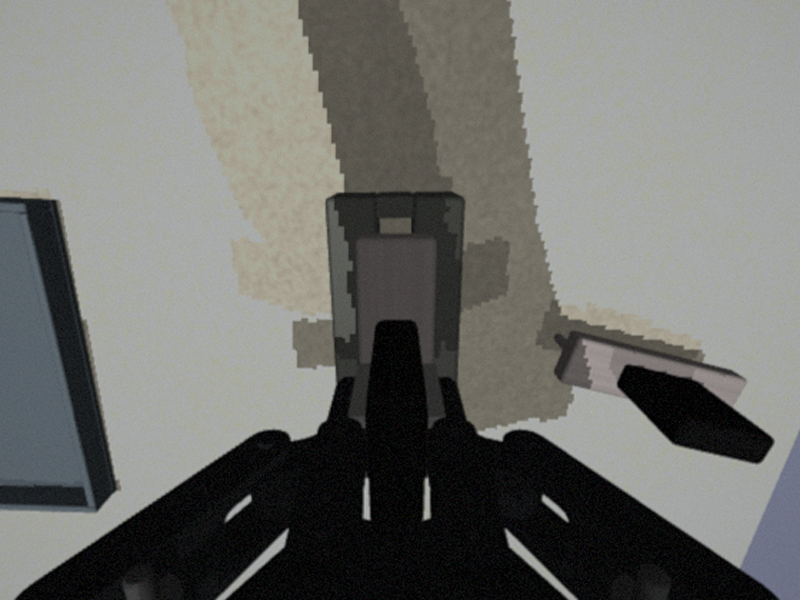

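Seated, with the same height and picture as at the grasp. Now I release it, retreat and check the row.

Run:
```python
from h import *
fingers.gripper_to(.6);robot.pause(.2)
p=robot.current_tool_pos();robot.line_to([p[0],p[1],.16],velocity=.1)
robot.move_to([.53,.08,.24],[180,0,-178.9]);robot.pause(.2)
shot(14)
robot.move_to([.40,.15,.33],[180,0,-178.9]);robot.pause(.2)
f=vision.grab_frame("side");cv2.imwrite("pics/side14.png",cv2.resize(f[120:370,200:490,::-1],None,fx=2.4,fy=2.4,interpolation=cv2.INTER_CUBIC))
print(robot.current_time_s(),robot.current_finger_gap())
```

```text
[0.52925651 0.08242292 0.23863521] [ 1.79978942e+02 -1.48739120e-01 -1.78662655e+02]
31.675 0.6024106180285287
```

View pics/w14b.png

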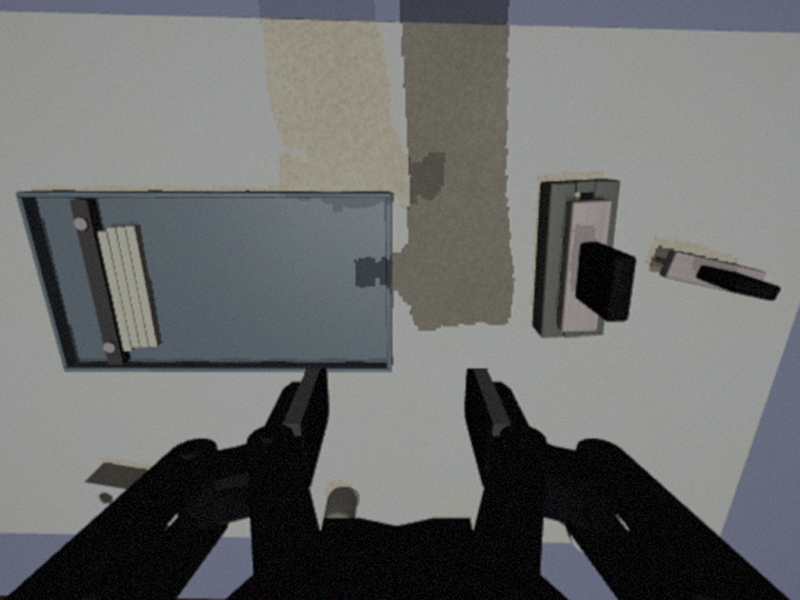

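View pics/side14.png

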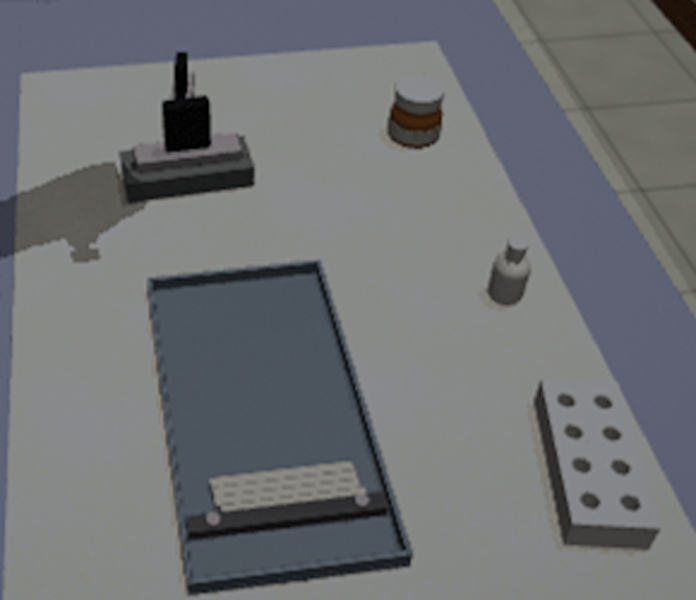

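Run:
```python
from h import *
print(workorder.close_job(),robot.current_time_s())
```

```text
the job is handed in; nothing more can be done
the job is handed in; nothing more can be done
```

I took the middle-sized rake from its rest and combed the four rods along the tray onto the stop bar. I pressed the row for about 0.8 s, then put the rake back, let go and handed the job in. The robot clock read about 32 s just before that.

**Press force:** during the hold the contact force read 5.3–7.5 N, about 6–7 N on average. Readings carry roughly 1 N of noise.

**Last pictures:** these were taken after letting go.
- The four rods lie parallel and side by side, flush along the bar. I could see no gap, and the row had the same look as right after the press.
- The rake sits upright in its rest.
- The jar, dropper, tube rack and the look-alike rakes stand where they were.

**What did not go smoothly:** the first press attempt stopped at its 5 N trigger and the arm sagged about 2 mm, so no force was held. I repeated the press in small steps. The scene and side cameras also disagreed by about 8 mm in y on the tray's position, so I used the wrist camera and found the bar by feel.

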